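Put the purge-air station on bypass and pull its filter cassette

ROBOT

A 6-joint arm with a two-finger parallel gripper is mounted at the origin on the work surface. World frame = base frame: x ahead of the robot, y to its left, z up, the work surface at z = 0. Lengths are in m, angles in rad, forces in N, time in s.
With the tool pointing down it reaches from about 0.35 to 1 m from the base axis. Payload 7.1 kg.
Tool frame: the origin (TCP) lies between the finger pads; the fingertips stand 22 mm ahead of it and the grasp point (between the pads) lies 3 mm ahead of it; x points along the fingers, y is the direction in which the jaws open and shut, and the axes are right-handed (so a half turn about x gives the same grasp; the last joint's range is limited). The gripper opens to 85 mm and grips with 20 to 120 N. Pads are 22 mm wide; open, the fingers measure 114 mm over their backs; the gripper's body (76 mm by 85 mm) begins 54 mm behind the grasp point. The pads swing forward as they close: fully open they stand 13 mm farther back than shut.
Start: joints at [-0.019, 0.423, 1.63, -0, 1.089, -0.019], TCP at [0.625, 0, 0.253] pointing down, gripper open.
Joint ranges: [-3, 3], [-0.9, 2.11], [0.09, 2.58], [-1.31, 4.45], [0.11, 2.69], [-2.54, 2.54]. Speed limits (rad/s): [2.39, 2.39, 3.01, 3.14, 3.14, 3.14].

INTERFACE

Orientations are given as a rotation vector (axis times angle).
In Python, from rig import manip gives the robot as it stands. The module is installed in compiled form; this text tells all that it offers. Calls block until the motion is done:
- manip.move_to(position, orientation): joint-space move of the TCP to a pose.
- manip.servo_line(position, orientation=None, rate=0.15): straight line of the TCP; orientation=None keeps the orientation; rate is the mean speed in m/s.
- manip.set_joints(angles): joint-space move.
- manip.command_gripper(opening, f_grip=None): finger opening in m; f_grip is the grip in N (None keeps the last); returns when the fingers have stopped.
- manip.hold(seconds).
- manip.solve_ik(position, orientation): joint angles nearest the present ones, or None.
- manip.camera(name): name is "scene" or "side" or "wrist"; returns a dict with "image" (420x560x3 uint8, red, green, blue), "fx", "fy", "cx", "cy" (pixels), "k1" (the pictures are not rectified: a ray, as slopes to the right and down, at radius r is drawn at 1 + k1 r^2 times it, then the intrinsics apply), "cam_to_world" (4x4, takes a point from camera to world coordinates); the wrist camera has in their place "mount" (4x4, takes a point from camera to tool coordinates, whose origin is the TCP and whose axes are the tool frame's). Camera axes: x right, y down, z forward; pixel columns grow to the right and rows downward; lengths in m; the calibration is good to about 2 mm. A picture is of the moment at which its call begins: read the wrist's pose just before it. There is no depth.
A pose or a line that the arm cannot do raises manip.IKError and nothing moves.
- manip.sign_off(): hands the job in, once; it reports no verdict.
Readings, each from a call of its own:
- manip.get_time(): time.
- manip.get_joint_positions(): joint angles.
- manip.get_joint_vel(): joint speeds.
- manip.get_tau(): joint torques, N m.
- manip.get_position(): TCP position.
- manip.get_ee_rot(): TCP orientation.
- manip.get_contact_force(): force on the tool from outside, world axes, zero at the start.
- manip.get_torque(): the same for the moment, N m.
- manip.get_width(): finger opening in m.
Only numpy, scipy, OpenCV 4.12 (cv2) and the standard library are available. Lean on these libraries where they do the work, as an engineer would, in place of code of your own. Each camera call takes 0.05 s, during which the arm holds its last target.

TASK

The purge-air filter is due for cleaning. First open the bypass valve: crank its red handwheel anticlockwise all the way until you feel it come up against its stop, without forcing it, then back it off a quarter turn and leave it there. Then unlatch the blue filter cassette by squeezing in its yellow snap tab, lift it out of the housing and set it down upright in the grey service tray without dropping it, leaving everything else on the bench as it is.

Things in the scene. Friction and masses are not known exactly. Their poses are not given: they have to be found in the camera images.
- station: Fixed purge-air station: steel base plate 270 x 330 mm, copper pipework, aluminium filter housing and brass gate valve (the bypass). Origin on the bench midway between housing and valve, z up, +y from housing to valve (valve axis at y = +85, housing middle at y = -85 mm, x = 0). Yaw within 15 degrees. Pipes and housing are below 100 mm; a gauge at x = +88, y = -30 mm reaches 150 mm.
- wheel_axis (a point): Point on the vertical axis of the bypass valve's red handwheel, level with the middle of its rim, 134 mm above the bench. The three-spoked wheel is 134 mm across, its rim 14 mm thick; the hub stays below 12 mm above this point.
- crank_grip (a point): Middle of the white crank grip standing upright on the wheel's rim, 60 mm from the wheel's axis: round, 25 mm in diameter, from 12 to 67 mm above the middle of the rim (this point is at 40 mm). The grip spins freely on its stud, so a gripper can hold it and carry it round without turning.
- wheel (a joint): Handwheel angle, rad; grows anticlockwise seen from above, which opens the valve. 0 is shut; it starts nearly shut. The stop comes 1.5 to 2 turns on and must be felt. Light to turn (0.1 Nm, 2 N at the grip); at the stop the resistance rises steeply, about 20 N per mm at the grip; pushing on there with more than about 50 N forces it.
- cassette: Filter cassette, 112 mm tall, 0.2 to 0.35 kg: white ribbed lower part 60 (x) x 44 (y) mm, blue head 54 x 36 mm. Origin: middle of the underside, z up, axes as the station's at the start. It stands in the housing on a floor 30 mm above the bench, 1.5 mm play all round; its top 46 mm stand out above the housing's edge. The head's plain side is the face y = +22 mm, the tab is on the -y side.
- tab: Yellow sprung tab on the cassette's -y side, same origin and axes as the cassette. Its ribbed pad is 40 mm wide, 72 to 108 mm above the origin, outer face at y = -30 mm. Pressed towards the head (+y) it travels 7 mm (6 N at first, 11 N fully in); only fully in is its nose free of the housing's catch lip, else it holds the cassette down. Head and tab measure 52 mm across, 45 mm squeezed.
- tab_pad (a point): Middle of the outer face of the tab's pad, 90 mm above the cassette's origin.
- slot (a point): Middle of the filter housing's mouth, level with its top edge, 96 mm above the bench.
- tray: The open grey plastic service tray, fixed on the bench, 160 (x) x 130 (y) x 35 mm high, walls 4 mm. Origin under its middle. It stands to the left or the right of the station.
- tray_in (a point): Middle of the tray's inner floor.
- wrench: A wrench lying on the bench, 190 mm; bystander.
- screwdriver: A screwdriver lying on the bench, 180 mm; bystander.
- wash_bottle: A white wash bottle with a red spout, 72 mm across, 205 mm tall; bystander.
- amber_jar: An amber glass jar with a black cap, 64 mm across, 100 mm tall; bystander.
- spare_carton: A plain cardboard carton 70 x 75 x 125 mm; bystander.
- dish: A white ceramic dish 110 mm across, 40 mm tall; bystander.
Not all that is in view belongs to the job. Leave any purple look-alike of the cassette alone.

How it is judged:
By the outcome, as a careful person would: the job done as asked, in the order asked, and still so for the second after the job is handed in, with the robot touching nothing.
It also fails if it takes over 72 s, if anything falls off the work surface, if the arm or the gripper's body presses on something with over 40 N, if the wrist force passes 120 N, or if a joint passes its speed limit or range.

## Working session

There is one attempt and no reset: what is moved stays moved. The work goes in short steps, each a Python script; the robot and the scene stay as the last script left them, time stands still between calls to the robot, and variables do not carry over. Pictures are saved under pics/ and viewed, and the job is handed in when it is done.

```bash
mkdir -p pics
cat > h.py <<'E'
import numpy as np, cv2
from scipy.spatial.transform import Rotation as R
from rig import manip
def save(d,n): cv2.imwrite('pics/'+n,cv2.cvtColor(d['image'],cv2.COLOR_RGB2BGR))
def K(d): return np.array([[d['fx'],0,d['cx']],[0,d['fy'],d['cy']],[0,0,1.]])
def ray(d,uv,T=None):
    T=d['cam_to_world'] if T is None else T
    p=cv2.undistortPoints(np.array([[uv]],float),K(d),np.array([d['k1'],0,0,0,0.]))[0,0]
    return T[:3,3],T[:3,:3]@np.array([p[0],p[1],1])
def atz(d,uv,z,T=None):
    o,r=ray(d,uv,T); return o+r*(z-o[2])/r[2]
def proj(d,P,T=None):
    T=np.array(d['cam_to_world'] if T is None else T); W=np.linalg.inv(T)
    q=np.atleast_2d(P)@W[:3,:3].T+W[:3,3]
    return cv2.projectPoints(q,np.zeros(3),np.zeros(3),K(d),np.array([d['k1'],0,0,0,0.]))[0][:,0]
def wristT():
    T=np.eye(4);T[:3,:3]=R.from_rotvec(manip.get_ee_rot()).as_matrix();T[:3,3]=manip.get_position();return T
def down(a):
    # tool x down, tool y (jaw) horizontal at angle a
    x=np.array([0,0,-1.]);y=np.array([np.cos(a),np.sin(a),0]);return R.from_matrix(np.c_[x,y,np.cross(x,y)]).as_rotvec()
E
python3 - <<'E'
from h import *
import pickle
D={}
for n in ['scene','side','wrist']:
    T=wristT(); d=manip.camera(n); save(d,n+'0.png')
    if n=='wrist': d['cam_to_world']=T@d['mount']
    D[n]=d; print(n,d['fx'],d['k1'],np.round(d['cam_to_world'],3).tolist())
pickle.dump(D,open('D0.pkl','wb'))
print(manip.get_time(),manip.get_ee_rot(),R.from_rotvec(manip.get_ee_rot()).as_matrix().round(2))
E
```

```text
scene 483.88777558477636 -0.12148147389760076 [[0.585, 0.422, -0.693, 1.43], [0.811, -0.326, 0.485, -0.62], [-0.021, -0.846, -0.533, 0.868], [0.0, 0.0, 0.0, 1.0]]
side 397.62683989756715 0.0343645245101725 [[-0.996, -0.045, 0.075, 0.401], [-0.085, 0.687, -0.721, 0.913], [-0.019, -0.725, -0.689, 0.963], [0.0, 0.0, 0.0, 1.0]]
wrist 335.98536457670514 0.01765230766495258 [[1.0, -0.0, -0.002, 0.624], [-0.001, -0.946, -0.325, 0.085], [-0.002, 0.325, -0.946, 0.372], [0.0, 0.0, 0.0, 1.0]]
0.15 [ 1.20861348  1.2101279  -1.21005537] [[-0.  1.  0.]
 [ 0.  0. -1.]
 [-1. -0. -0.]]
```

View pics/scene0.png

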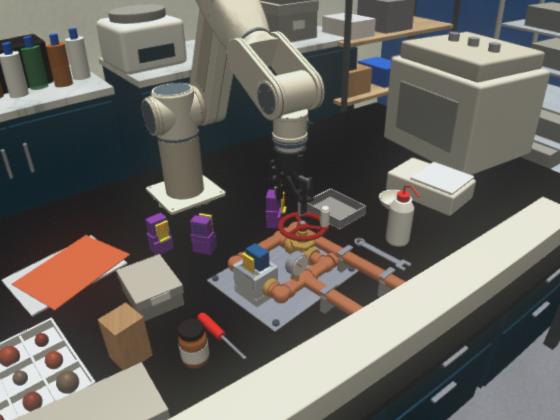

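View pics/side0.png

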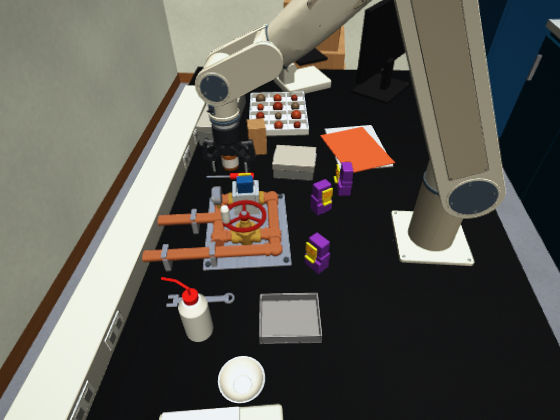

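View pics/wrist0.png

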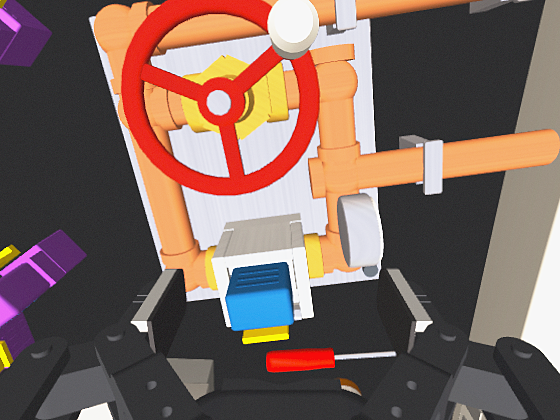

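The side view shows the station at (245,230) with its red wheel, the blue cassette at (244,183) and its yellow tab on the far side. The grey tray is at (290,318), to the left. 

Things that could be taken for the cassette:
- **Blue one in the housing:** scene (256,258), wrist (260,295).
- **Purple look-alikes:** scene (158,233), (203,233) and (274,208).

I choose the blue one in the housing. Next I measure it.

Run:
```python
from h import *
import pickle
D=pickle.load(open('D0.pkl','rb'))
for n in D:
    d=D[n]; im=d['image']; hsv=cv2.cvtColor(im,cv2.COLOR_RGB2HSV)
    red=(((hsv[...,0]<4)|(hsv[...,0]>176))&(hsv[...,1]>200)&(hsv[...,2]>70)).astype(np.uint8)
    k,l,s,c=cv2.connectedComponentsWithStats(red)
    i=1+np.argmax(s[1:,4]); print(n,s[i],c[i])
    ct=max(cv2.findContours((l==i).astype(np.uint8),0,1)[0],key=len)[:,0]
    P=np.array([atz(d,p,.134)[:2] for p in ct])
    (cx,cy),r=cv2.minEnclosingCircle(P.astype(np.float32)); print(' circ',cx,cy,r)
    blue=((abs(hsv[...,0].astype(int)-106)<8)&(hsv[...,1]>180)&(hsv[...,2]>60)).astype(np.uint8)
    k,l,s,c=cv2.connectedComponentsWithStats(blue)
    for i in np.argsort(-s[1:,4])[:2]+1: print(' blue',s[i],c[i],atz(d,c[i],.142).round(3))
def crop(n,x,y,w,h,f): 
    cv2.imwrite(f'pics/{n}_c.png',cv2.resize(cv2.cvtColor(D[n]['image'][y:y+h,x:x+w],cv2.COLOR_RGB2BGR),None,fx=f,fy=f,interpolation=cv2.INTER_CUBIC))
crop('scene',200,180,190,140,4); crop('side',190,160,150,190,3); crop('wrist',180,190,220,180,3)
```

```text
Traceback (most recent call last):
ValueError: attempt to get argmax of an empty sequence
```

```bash
cat > m.py <<'E'
from h import *
import pickle
D=pickle.load(open('D0.pkl','rb'))
print(cv2.cvtColor(D['wrist']['image'],cv2.COLOR_RGB2HSV)[[140,184,290],[232,240,245]],D['scene']['image'][218:222,300:304].reshape(-1,3)[::3].tolist())
for n in D:
    d=D[n]; im=d['image']; hsv=cv2.cvtColor(im,cv2.COLOR_RGB2HSV)
    red=(((hsv[...,0]<4)|(hsv[...,0]>174))&(hsv[...,1]>170)&(hsv[...,2]>60)).astype(np.uint8)
    k,l,s,c=cv2.connectedComponentsWithStats(red)
    i=1+np.argmax(s[1:,4]); print(n,s[i],c[i])
    ct=max(cv2.findContours((l==i).astype(np.uint8),0,1)[0],key=len)[:,0]
    P=np.array([atz(d,p,.134)[:2] for p in ct])
    (cx,cy),r=cv2.minEnclosingCircle(P.astype(np.float32)); print(' circ',cx,cy,r)
    blue=((abs(hsv[...,0].astype(int)-106)<8)&(hsv[...,1]>180)&(hsv[...,2]>60)).astype(np.uint8)
    k,l,s,c=cv2.connectedComponentsWithStats(blue)
    for i in np.argsort(-s[1:,4])[:2]+1: print(' blue',s[i],c[i],atz(d,c[i],.142).round(3))
def crop(n,x,y,w,h,f): 
    cv2.imwrite(f'pics/{n}_c.png',cv2.resize(cv2.cvtColor(D[n]['image'][y:y+h,x:x+w],cv2.COLOR_RGB2BGR),None,fx=f,fy=f,interpolation=cv2.INTER_CUBIC))
crop('scene',200,180,190,140,4); crop('side',190,160,150,190,3); crop('wrist',180,190,220,180,3)
E
python3 m.py
```

```text
[[  1 231 230]
 [  2 234 234]
 [104 184 126]] [[111, 42, 39], [41, 36, 36], [53, 41, 42], [114, 78, 80], [146, 103, 107], [138, 142, 152]]
scene [279 213  48  27 359] [298.62116992 228.26740947]
 circ 0.5824477076530457 0.07266797125339508 0.06743310391902924
 blue [364  58  26  11 152] [379.09868421  62.34210526] [-0.418  1.435  0.142]
 blue [ 2 42  7  3 12] [ 5.16666667 43.33333333] [-2.715 -0.162  0.142]
side [223 200  43  32 459] [246.15686275 216.21786492]
 circ 0.5866941809654236 0.07448914647102356 0.06784562021493912
 blue [ 487    0   73  137 4891] [516.85422204  50.48476794] [-0.59  -1.152  0.142]
 blue [236 176  17  17 233] [244.12017167 184.1416309 ] [ 0.603 -0.06   0.142]
wrist [  121     0   198   195 13824] [213.1364294   97.03674769]
 circ 0.5828558802604675 0.07482540607452393 0.06670571863651276
 blue [ 226  262   68   69 3693] [259.49905226 297.56945573] [ 0.606 -0.076  0.142]
```

View pics/scene_c.png

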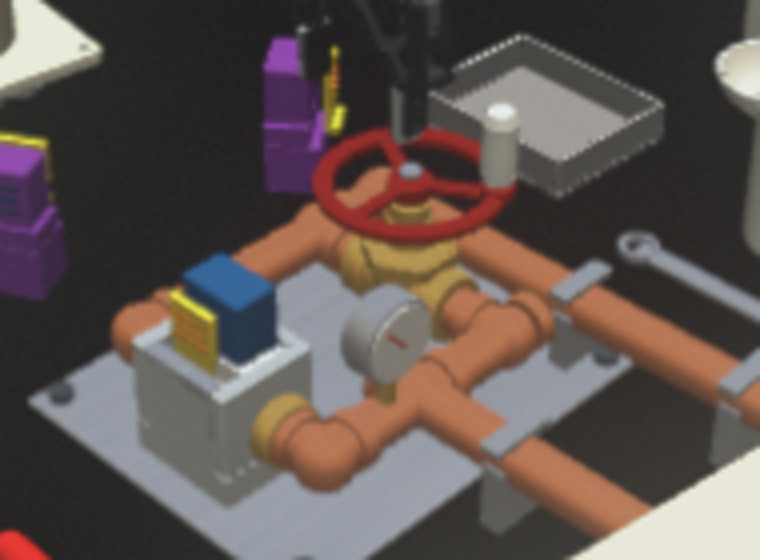

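View pics/side_c.png

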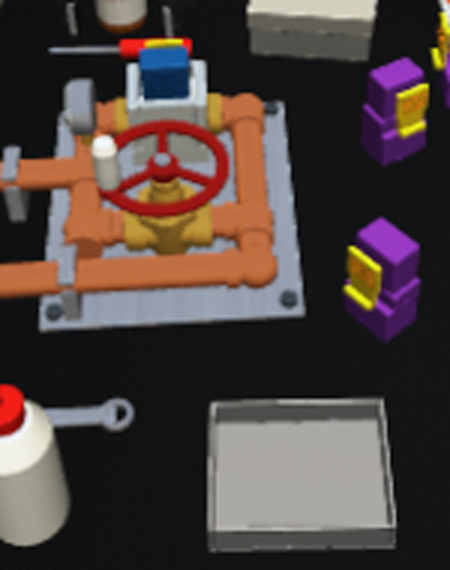

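View pics/wrist_c.png

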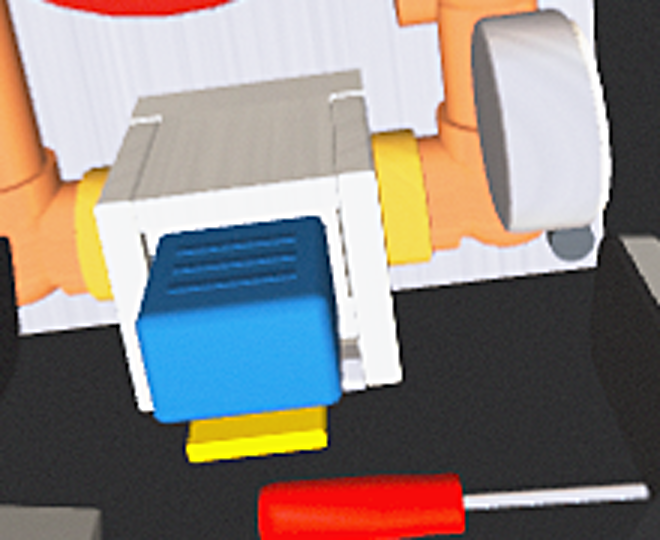

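```bash
cat > m2.py <<'E'
from h import *
import pickle
D=pickle.load(open('D0.pkl','rb'))
d=D['wrist']
f=lambda c:np.array(c)/3.+[180,190]
cs=[(139,322),(333,313),(340,405),(158,420)]
P=[atz(d,f(c),.142) for c in cs]; print(np.round(P,4)); C=np.mean(P,0);print('headtop',C)
# grip top (z=.201)
print('grip wrist',atz(d,(293,17),.201), 'side',atz(D['side'],(190+103/3,160+141/3),.201),'scene',atz(D['scene'],(200+502/4,180+112/4),.201))
print('hub w',atz(d,(218,102),.145),'s',atz(D['side'],(190+163/3,160+159/3),.145),'sc',atz(D['scene'],(200+411/4,180+168/4),.145))
print('head side',[atz(D['side'],(190+x/3,160+y/3),.142).round(4) for x,y in[(140,52),(187,50),(189,69),(143,72)]])
print('head scene',[atz(D['scene'],(200+x/4,180+y/4),.142).round(4) for x,y in[(184,282),(220,254),(275,290),(236,318)]])
print('tray side rim',[atz(D['side'],(190+x/3,160+y/3),.035).round(4) for x,y in[(209,403),(383,399),(395,530),(209,531)]])
print('tray scene rim',[atz(D['scene'],(200+x/4,180+y/4),.035).round(4) for x,y in[(522,36),(663,103),(560,163)]])
E
python3 m2.py
```

```text
[[ 0.5799 -0.0753  0.142 ]
 [ 0.6317 -0.0725  0.142 ]
 [ 0.6339 -0.102   0.142 ]
 [ 0.5835 -0.107   0.142 ]]
headtop [ 0.60724419 -0.08918926  0.142     ]
grip wrist [0.62942709 0.11403444 0.201     ] side [0.62986966 0.11326558 0.201     ] scene [0.63473163 0.10864355 0.201     ]
hub w [0.58306809 0.07503946 0.145     ] s [0.58261474 0.07639274 0.145     ] sc [0.58452193 0.07389104 0.145     ]
head side [array([ 0.6326, -0.0926,  0.142 ]), array([ 0.5815, -0.0992,  0.142 ]), array([ 0.5752, -0.067 ,  0.142 ]), array([ 0.624 , -0.0589,  0.142 ])]
head scene [array([ 0.5951, -0.1166,  0.142 ]), array([ 0.5841, -0.082 ,  0.142 ]), array([ 0.6364, -0.0761,  0.142 ]), array([ 0.645 , -0.1114,  0.142 ])]
tray side rim [array([0.5181, 0.2827, 0.035 ]), array([0.3584, 0.2667, 0.035 ]), array([0.3473, 0.3969, 0.035 ]), array([0.5034, 0.4096, 0.035 ])]
tray scene rim [array([0.3531, 0.3862, 0.035 ]), array([0.5072, 0.4036, 0.035 ]), array([0.5216, 0.2759, 0.035 ])]
```

The measurements agree with the sizes given:
- **Wheel axis:** about (0.583, 0.075), rim radius 67 mm.
- **Grip:** about (0.6295, 0.1137), 60 mm from the axis.
- **Cassette head:** about (0.607, -0.089), 166 mm from the axis, so the station yaw is about 8°.
- **Tray:** about (0.433, 0.34).

Next I grip the crank.

Run:
```python
from h import *
r0=manip.get_ee_rot(); g=np.array([.6295,.1137])
manip.move_to([*g,.25],r0)
T=wristT(); d=manip.camera('wrist'); save(d,'w1.png')
manip.servo_line([*g,.181],rate=.1)
F0=manip.get_contact_force()
manip.command_gripper(.02,40)
print(manip.get_time(),manip.get_width(),F0,manip.get_contact_force(),manip.get_position())
c=np.array([.5832,.075])
a0=np.arctan2(*(g-c)[::-1]); print(np.degrees(a0))
for i in range(1,7):
    a=a0+np.radians(5)*i
    manip.servo_line([*(c+.06*np.array([np.cos(a),np.sin(a)])),.181],rate=.06)
    F=manip.get_contact_force(); 
    print(round(manip.get_time(),2),np.round(F,1),np.round(manip.get_position()[:2],4),'Fr %.1f Ft %.1f'%(F[0]*np.cos(a)+F[1]*np.sin(a),-F[0]*np.sin(a)+F[1]*np.cos(a)))
```

```text
2.1583 0.023840297465388544 [-0.49383457 -0.38947513 -0.80302843] [0.54642072 0.61302531 2.68364103] [0.62991398 0.1138208  0.18150217]
39.890669789840985
2.41 [1.9 3.3 4.2] [0.626  0.1181] Fr 3.7 Ft 1.0
2.66 [1.5 4.4 4.7] [0.622  0.1217] Fr 4.3 Ft 1.7
2.91 [2.2 4.  5.5] [0.6178 0.1248] Fr 4.5 Ft 0.5
3.16 [1.1 5.2 6.3] [0.6134 0.1277] Fr 5.0 Ft 1.6
3.41 [1.3 4.8 6.6] [0.6086 0.1301] Fr 4.9 Ft 0.9
3.66 [0.5 6.  6.3] [0.6037 0.1321] Fr 5.8 Ft 1.6
```

View pics/w1.png

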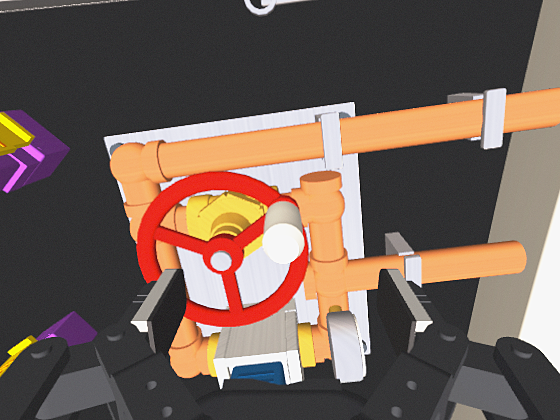

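Gripped cleanly and turning at 1 to 2 N. I continue coarsely to about 1.37 turns, then take fine, force-watched steps.

```bash
cat > crank.py <<'E'
from h import *
c=np.array([.5832,.075]); a0=np.radians(39.9)
st=dict(r=.06)
def go(deg,rate=.12):
    a=a0+np.radians(deg); u=np.array([np.cos(a),np.sin(a)])
    manip.servo_line([*(c+st['r']*u),.181],rate=rate)
    F=np.array(manip.get_contact_force()); Fr=F[:2]@u; Ft=-F[0]*u[1]+F[1]*u[0]
    p=np.array(manip.get_position())
    v=p[:2]-c
    act=np.degrees(np.arctan2(v[1],v[0])-a0); act+=360*round((deg-act)/360)
    st['r']=float(np.clip(st['r']+1e-4*Fr,.057,.063))
    return Fr,Ft,F[2],act,p
E
python3 - <<'E'
from crank import *
deg=30
while deg<492:
    deg+=12 if deg<480 else 6
    Fr,Ft,Fz,act,p=go(deg)
    if deg%60<12: print(deg,round(manip.get_time(),2),'Fr %.1f Ft %.1f Fz %.1f act %.1f r %.4f'%(Fr,Ft,Fz,act,st['r']),manip.get_width())
    if Ft<-7 or abs(Fr)>25: print('STOP',deg,Fr,Ft,act); break
print(deg,manip.get_time())
for i in range(3):
    deg+=2; x=go(deg,.04); print(deg,manip.get_time(),x)
print('state',deg,st['r'])
E
```

```text
66 4.43 Fr 1.0 Ft 1.7 Fz 8.1 act 67.2 r 0.0609 0.024200364749510598
126 5.72 Fr -2.6 Ft 2.2 Fz 6.7 act 127.0 r 0.0599 0.024090484387405294
186 6.99 Fr -1.0 Ft 2.2 Fz 9.3 act 186.3 r 0.0590 0.0236955357735217
246 8.24 Fr 2.2 Ft 1.1 Fz 9.8 act 246.1 r 0.0595 0.023659115582151446
306 9.52 Fr 2.5 Ft 2.0 Fz 9.4 act 306.7 r 0.0606 0.024099483013372537
366 10.81 Fr 0.7 Ft 1.3 Fz 11.5 act 367.5 r 0.0614 0.023816794782096643
426 12.1 Fr -2.3 Ft 1.4 Fz 12.1 act 427.6 r 0.0605 0.023534627506585606
486 13.38 Fr -1.6 Ft 1.8 Fz 10.9 act 486.7 r 0.0593 0.023740836315617953
492 13.6333
494 13.8833 (np.float64(-0.3677684622246168), np.float64(0.7024660580003289), np.float64(11.47404795307813), np.float64(494.0844057665419), array([0.52377171, 0.08126252, 0.18135826]))
496 14.1333 (np.float64(-0.648994127229886), np.float64(-1.5440075350708806), np.float64(11.296829119819469), np.float64(495.95797782796114), array([0.52363527, 0.07931357, 0.18137006]))
498 14.3833 (np.float64(-1.530563971780734), np.float64(-0.5509521456898069), np.float64(12.363899348383868), np.float64(497.8807932493976), array([0.52354445, 0.07731176, 0.18135997]))
state 498 0.05877942608323823
```

Run:
```python
from crank import *
st['r']=.0588
deg=498; log=[]
while deg<740:
    deg+=2.3; Fr,Ft,Fz,act,p=go(deg,.04); log.append((deg,Ft,Fr,act))
    if Ft<-5 or abs(Fr)>25: break
print(np.round(log[-6:],2),[round(l[1],1) for l in log[::6]],st['r'],manip.get_time())
```

```text
[[ 6.7510e+02 -2.3000e-01  5.4000e-01  6.7527e+02]
 [ 6.7740e+02  5.4000e-01 -3.0000e-01  6.7757e+02]
 [ 6.7970e+02 -2.3000e-01  7.4000e-01  6.7994e+02]
 [ 6.8200e+02  3.0000e-02 -5.6000e-01  6.8228e+02]
 [ 6.8430e+02 -8.0000e-02  1.2200e+00  6.8458e+02]
 [ 6.8660e+02 -7.2000e+00 -1.0400e+00  6.8520e+02]] [np.float64(-0.8), np.float64(-0.0), np.float64(0.0), np.float64(0.0), np.float64(1.3), np.float64(0.4), np.float64(0.1), np.float64(-0.5), np.float64(0.3), np.float64(1.3), np.float64(-0.5), np.float64(-0.4), np.float64(-0.3), np.float64(-0.2)] 0.061276007766937125 34.8833
```

Run:
```python
from crank import *
st['r']=.0608
print([round(float(v),2) for v in go(688.6,.04)[:4]])
st['r']=.0608
for d in list(np.linspace(685,595,10)[1:]):
    x=go(d,.12)
x=go(595,.05)
print([round(float(v),2) for v in x[:4]],st['r'],x[4])
manip.command_gripper(.06)
p=manip.get_position(); manip.servo_line([p[0],p[1],.26],rate=.2)
print(manip.get_time(),p)
```

```text
[0.78, -15.85, 8.72, 685.51]
[-1.12, -1.01, 13.06, 593.7] 0.05978289332196611 [0.58692371 0.01584834 0.18135962]
38.6333 [0.58772156 0.01534513 0.18042759]
```

Run:
```python
from h import *
import pickle
th=np.radians(8.2); a=th+np.pi/2
c=np.array([.5832,.075]); o=c+.170*np.array([np.sin(th),-np.cos(th)])
tgt=o
for s in (a,a-np.pi):
    q=manip.solve_ik([*tgt,.26],down(s)); print(np.degrees(s),None if q is None else np.round(q,2))
manip.command_gripper(.078)
manip.move_to([*tgt,.26],down(a))
T=wristT(); d=manip.camera('wrist'); d['cam_to_world']=T@d['mount']; save(d,'w2.png'); pickle.dump(d,open('w2.pkl','wb'))
print(manip.get_time(),tgt,manip.get_position())
```

```text
98.2 [-0.17  0.4   1.65  0.    1.09 -1.89]
-81.8 [-0.17  0.4   1.65 -0.    1.09  1.26]
40.6667 [ 0.60744692 -0.09326196] [ 0.60744167 -0.09306341  0.25998752]
```

View pics/w2.png

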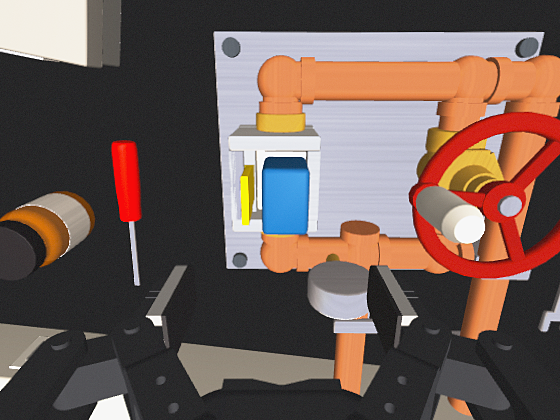

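Run:
```python
from h import *
import pickle
d=pickle.load(open('w2.pkl','rb')); T=d['cam_to_world']; print(T[:3,3])
im=d['image'][100:290,200:340]; cv2.imwrite('pics/w2c.png',cv2.resize(cv2.cvtColor(im,cv2.COLOR_RGB2BGR),None,fx=4,fy=3.1,interpolation=cv2.INTER_CUBIC) if 0 else cv2.resize(cv2.cvtColor(im,cv2.COLOR_RGB2BGR),None,fx=3,fy=3,interpolation=cv2.INTER_CUBIC))
th=np.radians(8.2); c=np.array([.5832,.075]); o=c+.170*np.array([np.sin(th),-np.cos(th)])
M=np.array([[np.cos(th),np.sin(th)],[-np.sin(th),np.cos(th)]])
for uv,z in [((263,160),.142),((308,158),.142),((308,233),.142),((263,234),.142),((242,167),.138),((242,224),.138)]:
    p=atz(d,uv,z); print(uv,p.round(4),(M@(p[:2]-o)*1000).round(1))
print('hub',(M@(atz(d,(511,206),.145)[:2]-o)*1000).round(1))
g=atz(d,(466,222),.201)[:2]-c; print('grip',np.degrees(np.arctan2(g[1],g[0])),np.linalg.norm(g))
```

```text
[ 0.52422364 -0.10404119  0.379537  ]
(263, 160) [ 0.5752 -0.1101  0.142 ] [-34.3 -12.1]
(308, 158) [ 0.5692 -0.0784  0.142 ] [-35.7  20.1]
(308, 233) [ 0.6269 -0.0687  0.142 ] [22.8 21.6]
(263, 234) [ 0.6327 -0.1029  0.142 ] [ 23.6 -13.2]
(242, 167) [ 0.5834 -0.1248  0.138 ] [-28.3 -27.8]
(242, 224) [ 0.6284 -0.1201  0.138 ] [ 16.9 -29.6]
hub [ -0.2 169.7]
grip -91.21516250505469 0.06455239169957014
```

View pics/w2c.png

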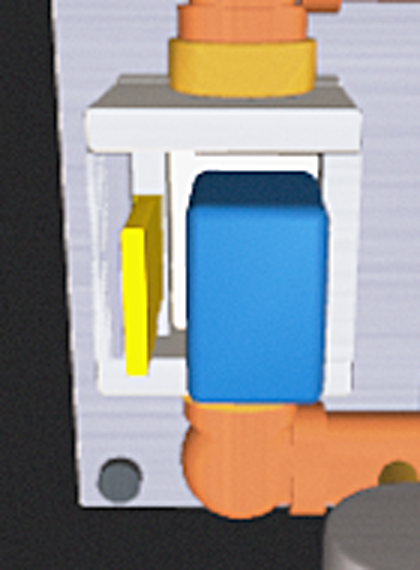

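Run:
```python
from h import *
import pickle
d=pickle.load(open('w2.pkl','rb')); c=np.array([.5832,.075])
for A in (-86.4,-91): 
    u=c+.06*np.array([np.cos(np.radians(A)),np.sin(np.radians(A))])
    print(A,proj(d,[[*u,.201],[*u,.146],[*c,.145]]).round(0).tolist(),[proj(d,[[*(c+.05*np.array([np.cos(np.radians(A+k)),np.sin(np.radians(A+k))])),.134]]).round(0).tolist() for k in(120,240,0)])
im=d['image'][90:290,390:560]; cv2.imwrite('pics/w2d.png',cv2.resize(cv2.cvtColor(im,cv2.COLOR_RGB2BGR),None,fx=3,fy=3,interpolation=cv2.INTER_CUBIC))
```

```text
-86.4 [[471.0, 231.0], [431.0, 201.0], [511.0, 206.0]] [[[517.0, 254.0]], [[554.0, 148.0]], [[437.0, 197.0]]]
-91 [[474.0, 224.0], [432.0, 194.0], [511.0, 206.0]] [[[512.0, 256.0]], [[558.0, 151.0]], [[438.0, 192.0]]]
```

View pics/w2d.png

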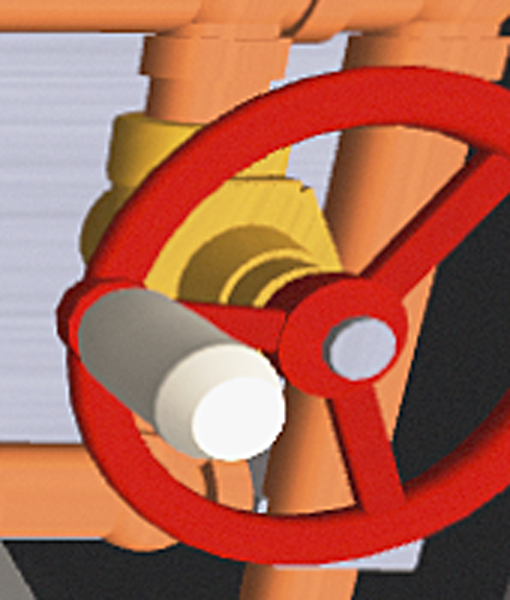

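The wheel check holds: the grip cap at (469,229) and the spoke at (518,255) match a 91° back-off. Head and tab lie where the model puts them, within about 1 to 2 mm. Now I squeeze.

Run:
```python
from h import *
o=np.array([.6070,-.0935])
manip.servo_line([*o,.125],rate=.12)
print(manip.get_time(),np.round(manip.get_contact_force(),1))
manip.command_gripper(.03,50)
F0=np.array(manip.get_contact_force())
print('w',manip.get_width(),np.round(F0,1),manip.get_time(),manip.get_position())
if manip.get_width()<.049:
    manip.servo_line([*o,.135],rate=.05)
    F=np.array(manip.get_contact_force()); print(np.round(F,1),manip.get_width(),manip.get_position())
```

```text
41.9417 [-0.1 -0.6  0.2]
w 0.041861160925148876 [-1.1 -2.1  9.4] 42.375 [ 0.60816178 -0.09419041  0.12683984]
[ 0.9 -1.6 -2.2] 0.0416494084612806 [ 0.60696275 -0.09347106  0.13514006]
```

Run:
```python
from h import *
import pickle
o=np.array([.6070,-.0935])
manip.servo_line([*o,.34],rate=.2)
print(manip.get_time(),np.round(manip.get_contact_force(),1),manip.get_width())
D={n:manip.camera(n) for n in('scene','side')}
for n in D: save(D[n],n+'3.png')
pickle.dump(D,open('D3.pkl','wb'))
a=np.radians(98.2)
for b in (a,np.radians(96)): print(manip.solve_ik([.434,.340,.2],down(b)),manip.solve_ik([.434,.340,.1],down(b)))
```

```text
43.9 [-0.4  0.1 -3.6] 0.04163221616696468
[ 6.42956839e-01  3.85984629e-01  1.83457681e+00 -8.88178420e-16
  9.21031215e-01 -1.07095649e+00] [ 6.42956839e-01  5.41444191e-01  1.88131310e+00 -8.88178420e-16
  7.18835361e-01 -1.07095649e+00]
[ 6.42956839e-01  3.85984629e-01  1.83457681e+00 -4.44089210e-16
  9.21031215e-01 -1.03255924e+00] [ 6.42956839e-01  5.41444191e-01  1.88131310e+00 -4.44089210e-16
  7.18835361e-01 -1.03255924e+00]
```

View pics/side3.png

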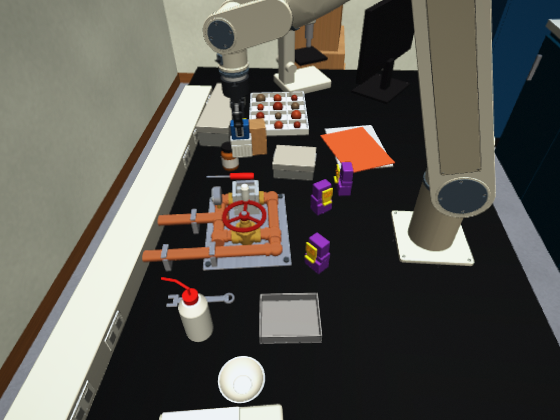

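View pics/scene3.png

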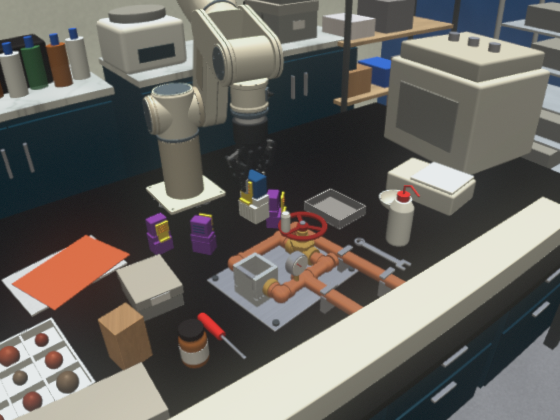

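Run:
```python
from h import *
t=np.array([.434,.336])
manip.servo_line([*t,.34],rate=.3,orientation=down(np.radians(96.2)))
print(manip.get_time(),manip.get_width())
manip.servo_line([*t,.115],rate=.2)
F0=np.array(manip.get_contact_force()); print(manip.get_time(),np.round(F0,1))
z=.115
while z>.088:
    z-=.0025 if z>.106 else .0012; manip.servo_line([*t,z],rate=.03); F=np.array(manip.get_contact_force())
    if F[2]-F0[2]>4: break
print(z,np.round(F,1),manip.get_position(),manip.get_time(),manip.get_width())
d=manip.camera('side'); save(d,'side4.png')
```

```text
45.6917 0.04146599637208199
46.9667 [-0.2  0.3 -3.6]
0.10019999999999997 [-1.5 -0.3  5.6] [0.4340849  0.33615442 0.10103121] 48.9667 0.0417907990886556
```

View pics/side4.png

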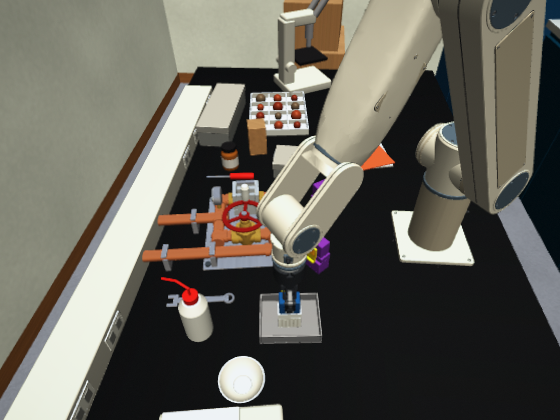

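The cassette stands inside the tray at side (290,315), and the contact height matches the tray floor. I release, retreat and check.

Run:
```python
from h import *
t=np.array([.434,.336])
manip.command_gripper(.047,20); manip.command_gripper(.055); manip.command_gripper(.080)
print(manip.get_time(),np.round(manip.get_contact_force(),1))
manip.servo_line([*t,.32],rate=.15)
d=manip.camera('wrist'); save(d,'w5.png')
manip.move_to([.45,.05,.42],down(np.radians(96)))
for n in('scene','side'): save(manip.camera(n),n+'5.png')
print(manip.get_time())
```

```text
49.875 [0.2 0.  0.8]
52.8
```

View pics/w5.png

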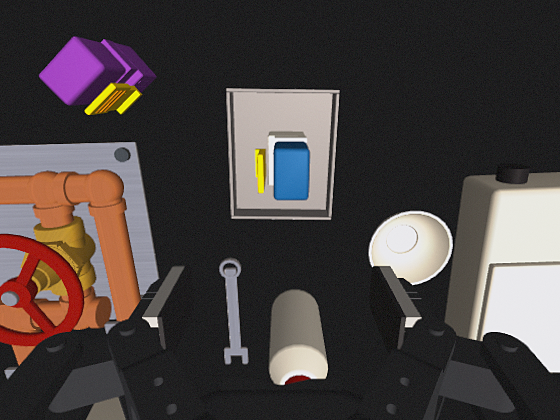

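View pics/side5.png

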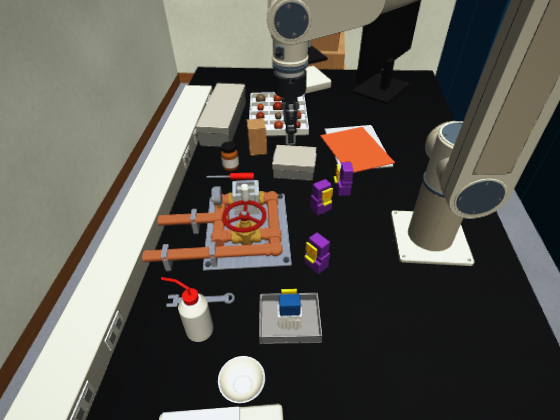

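View pics/scene5.png

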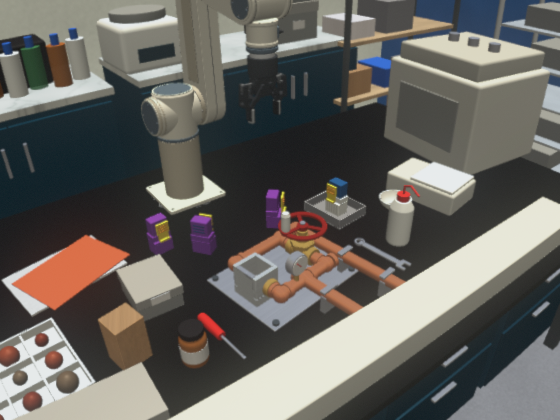

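The cassette stands upright near the middle of the tray: wrist (292,170), side (290,305), scene (338,200). The housing is empty, the bystanders are where they were, and the crank grip is at scene (285,222), where I left it.

```bash
python3 -c "
from rig import manip
print(manip.get_contact_force(),manip.get_time()); manip.sign_off()"
```

```text
[0.27105662 0.1433154  0.34862431] 52.8
the job is handed in; nothing more can be done
```

The job is done and handed in at 52.8 s of the 72 s allowed; the hand-in reports no verdict.

- **Valve:** I turned the handwheel anticlockwise about 685° from where it started. The stop first showed as 7 N at the grip, and I pressed once to 16 N to confirm it, well under the 50 N limit. I then backed off about 91° by the arm's own readings. A wrist picture agreed, with the grip and spoke within about 2 pixels of the predicted positions. My first reading of that picture put the grip about 5° off, because I had picked the centre of its cap badly; a closer crop settled it.
- **Cassette:** I squeezed the tab and the cassette lifted free with no catch. It was lowered into the tray until it touched (about 9 N), then released. The gripper read 41.9 mm where 45 mm was expected. It had also read about 1 mm low on the crank grip, which explains only part of that gap.
- **Last checks:** The final pictures show the cassette upright near the middle of the tray, the housing empty, and the bystanders and purple look-alikes where they were. The robot was clear of everything, with under 0.5 N at the wrist.

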